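# Clear the robot vacuum's hatch and hold it open

### The arm

A 6-joint arm with a two-finger parallel gripper is mounted at the origin on the work surface. World frame = base frame: x ahead of the robot, y to its left, z up, the work surface at z = 0. Lengths are in m, angles in rad, forces in N, time in s.
With the tool pointing down it reaches from about 0.3 to 0.775 m from the base axis. Payload 14.6 kg.
Tool frame: the origin (TCP) lies at the very end of the fingers, on their centre line; the grasp point (between the pads) lies 19 mm behind it; z points along the fingers, y is the line along which they close (so a half turn about z gives the same grasp; the last joint's range is limited). The gripper opens to 94 mm and grips with 3 to 60 N. Pads are 16 mm wide; open, the fingers measure 119 mm over their backs; the gripper's body (75 mm by 177 mm) begins 78 mm behind the grasp point.
Start: joints at [-1.209, 0.3, 1.521, -0, 1.321, -0.067], TCP at [0.229, -0.5, 0.205] pointing down, gripper open.
Joint ranges: [-3.03, 3.03], [-0.79, 2.21], [0.23, 2.52], [-1.04, 4.18], [0, 3.07], [-2.55, 2.55]. Speed limits (rad/s): [2.22, 2.22, 2.57, 3.14, 3.14, 3.14].

### API

Orientations are given as [roll, pitch, yaw] about the fixed x, y, z axes, in that order (R = Rz(yaw) Ry(pitch) Rx(roll)).
In Python, from station import telemetry, cams, hand_in, nets gives the robot as it stands.
- The arm moves only by the tool move_arm, never from a script. Its argument "increments" is a list of rows, each a list of 4 numbers: the shift along the tool's x, y, z in m, then the turn about the tool's z in rad. In form: [[tx, ty, tz, roll], ...]. A call has 1 to 20 rows; each row shifts and turns the commanded pose from where the row before left it, along the tool's axes as they then stand; what a row does not reach is not made up. A row lasts 1/8 s, in which the tool goes at most 62.5 mm and 10.7 degrees, less where a joint would pass 70% of its speed; a pose out of reach is approached as far as the arm can. A call is refused whole if a number of a shift passes 0.0625 or a number of a turn 0.188, either way. A call with a gripper value outside its range is refused whole. "grip" is the opening, from 0 (shut) to 1 (fully open), set as the call begins (left out, the last holds). The fingers move at their own pace and stop on an object; "force" is the grip in N (left out, the last holds). Time passes only in rows, so rows that do not move let the fingers close. It gives the time, the measured TCP pose, the force, the opening and the grip force at its end, in the units of the state.
- telemetry.get_obs(): the state, without advancing time (a new reading comes with each control period).
- cams.camera(name): name is "scene" or "top" or "wrist"; returns the picture (400x640x3 uint8, blue, green, red); there is no depth.
- cams.camera_model(name): a dict with "intrinsics" (3x3 intrinsics, pixels), "xyz" and "attitude" of the camera in the world; the wrist camera has in their place "T_tool_cam" (4x4, takes a point from camera to tool coordinates, whose origin is the TCP and whose axes are the flange's). Camera axes: x right, y up, looking along -z (the intrinsics and any distortion apply to the point x, -y, -z); pixel columns grow to the right and rows downward; lengths in m; the calibration is good to about 2 mm. The wrist camera is an equidistant fisheye: a pixel r from the principal point sees the ray r / f radians off the axis. A picture is of the moment at which its call begins: read the wrist's pose just before it. camera_model takes no time and is no camera call.
- hand_in(): hands the job in; it is judged then, once.
Trained networks look in the newest picture that a camera, given by its name, has taken for a name from the list of things; names that differ only in an ending like _2 or _b are one class to them, and where a whole thing is asked for, a point or a joint stands for the part that bears it (a point fixed in the world has none). Each returns a list of dicts, best first, with "conf" (0 to 1); they miss things now and then, are a little off and sometimes report something else, mostly with a low value. They report only what shows in the picture. A call takes as long as a camera call. They do not tell look-alikes from the thing itself.
- nets.search_frame(camera, query): "extent" ([left, top, right, bottom] in pixels, round what is visible of it).
- nets.mark_of(camera, query): "centre" ([column, row] in pixels: a listed point, or the origin of a listed thing).
The state is a dict: "time_s": time; "qpos": joint angles; "joint_vel": joint speeds; "tau": joint torques, N m; "ee_pos": TCP position; "eef_rot": TCP orientation; "force": force on the tool from outside, world axes, zero at the start; "moment": the same for the moment, N m; "grip_width": finger opening in m; "grip_force": force on a finger pad.
Only numpy, scipy, OpenCV 4.12 (cv2) and the standard library are available. Lean on these libraries where they do the work, as an engineer would, in place of code of your own. Each camera call takes 0.05 s, during which the arm holds its last target. There are 200 camera calls.

### The job

We need to get inside this robot vacuum. Take the red comb tool off its white hatch and hang it by its eye on the hook of the tool stand, let go of it, then lift the hatch (an orange grab bar is there for it) and hold it open at 50 degrees from closed: it springs shut by itself, so finish with the gripper still holding it at that angle. Leave everything else on the bench where it is.

Things in the scene. Friction and masses are not known exactly. Their poses are not given: they have to be found in the camera images.
- vac: Robot vacuum, dark round body 344 mm across, fixed, left or right on the bench. Origin: centre of its underside; z up. Its top is flat at z = 91 mm: the white D-shaped hatch in front (local x = -168 mm, round edge, to +30 mm, hinge line), behind it a grey deck with a black turret (90 mm across, 28 mm high, centre at x = +100 mm)
- hatch_angle (a joint): Opening angle of the hatch in rad: 0 closed and level, grows as its front edge (the vacuum's local -x side) rises; stop at 1.5. 50 degrees is 0.873. Weight and a spring pull it shut from every angle; at 50 degrees about 2 to 3.5 N at the grab bar hold it
- hatch: The white hatch itself with its grab bar, about 0.27 kg, 6 mm thick. Origin: middle of the hinge axis, under its back edge; local -x runs along the hatch to its front edge (198 mm), y along the hinge, z out of its upper face
- hatch_hinge (a point): Middle of the hatch's hinge axis, fixed on the vacuum, 85 mm above the bench at local x = +30 mm; the axis runs along the vacuum's local y
- grab_bar (a point): Orange round bar on the hatch, 10 mm thick, 80 mm long along its local y (as the hinge), on a post at each end, 65 mm free between. Origin: middle of the bar, 40 mm above the hatch's face. It moves with the hatch: closed, it is 150 mm from the hinge axis towards the vacuum's -x and 46 mm above it. Axes as the vacuum's when closed. The bar can turn between fingers
- comb_tool: Red cleaning comb, 153 mm long, about 70 g, lying flat on the hatch between grab bar and hinge, roughly along the hinge. Origin: middle of the underside of its handle (86 mm long, 18 wide, 20 high), near the centre of mass; local x runs along the tool to the eye, z up. At +x a ring (the eye), at -x a black comb head 34 mm wide ending at x = -73 mm
- comb_eye (a point): Centre of the tool's eye: a ring 36 mm outside, 22 mm hole, 8 mm thick, hole axis along the tool's z; at x = +62 mm, 10 mm above the tool's underside
- tool_stand: Tool stand, fixed: dark base plate 110 x 110 x 14 mm, upright post 14 mm thick, 233 mm high with a black ball on top, one bright hook of 8 mm wire. Origin: foot of the post on the bench; local -x is the way the hook points. The wire leaves the post at 205 mm height, slopes down to hook_seat and turns up again to hook_tip
- hook_seat (a point): Lowest point of the hook on the wire's centre line: 70 mm from the post along the stand's local -x, 175 mm over the bench. A hung tool's eye may rest here or further up the sloping wire
- hook_tip (a point): Free end of the hook's wire on its centre line: 85 mm from the post along the stand's local -x, 205 mm over the bench (round end 4 mm higher). An eye is lowered over it from above; once released with the ring below the tip the tool swings down and hangs
- parts_bin: Bystander: orange open bin 92 x 75 x 50 mm; origin centre of the underside
- multimeter: Bystander: yellow multimeter lying flat, 190 x 92 x 50 mm; origin centre of the underside
- pliers: Bystander: pliers with a red and a blue grip, about 145 x 70 x 12 mm, lying flat; origin near the pivot, on the bench
- drive_wheel: Bystander: grey toothed drive wheel, 72 mm across, 34 mm high; origin centre of the underside
- flux_jar: Bystander: amber jar, 52 mm across, 60 mm high; origin centre of the underside
Not all that is in view belongs to the job. Leave any green or turquoise look-alike of the comb_tool alone.

How it is judged:
On the way, in this order (a step that is already met when the one before it is completed fails the run):
1. the comb tool hangs by its eye on the hook, let go, no longer swinging widely (x of comb_eye in the frame of tool_stand between -0.095 and -0.01 m and y of comb_eye in the frame of tool_stand between -0.02 and 0.02 m and z of comb_eye in the frame of tool_stand between 0.145 and 0.21 m and angle between comb_tool's own x axis and vertical below 0.35 rad and contact force between comb_tool and tool_stand above 0.1 N and contact force between comb_tool and the arm below 0.05 N and contact force between comb_tool and the fingers below 0.05 N and linear speed of comb_tool below 0.3 m/s), for 0.2 s.
2. the hatch stands open at 50 degrees, held by the fingers (value of joint hatch_angle between 0.75 and 0.995 rad and contact force between the fingers and hatch above 0.5 N), for 0.2 s.
At the end, for the whole second after the job is handed in: The hatch stands still at 50 degrees within 7 (0.75 to 0.995 rad), held by the fingers (over 0.5 N); the comb tool hangs on the hook: eye on the wire between post and tip, eye end up, within 20 degrees of upright, carried by the stand, at rest, not touched by the robot (all of step 2 and x of comb_eye in the frame of tool_stand between -0.095 and -0.01 m and y of comb_eye in the frame of tool_stand between -0.02 and 0.02 m and z of comb_eye in the frame of tool_stand between 0.145 and 0.21 m and angle between comb_tool's own x axis and vertical below 0.35 rad and contact force between comb_tool and tool_stand above 0.1 N and contact force between comb_tool and the arm below 0.05 N and contact force between comb_tool and the fingers below 0.05 N and linear speed of comb_tool below 0.08 m/s and velocity of joint hatch_angle between -0.05 and 0.05 rad/s); the arm keeps its last pose, push and grip.
It fails at once if a bystander (bin, multimeter, pliers, drive wheel, jar) is moved by more than 30 mm (distance of any of parts_bin, multimeter, pliers, drive_wheel, flux_jar from where it was at the start of the episode above 0.03 m).
It also fails if it takes over 64 s, if anything falls off the work surface, if the arm or the gripper's body presses on something with over 40 N, if the wrist force passes 120 N, or if a joint passes its speed limit or range.

## Working session

There is one attempt and no reset: what is moved stays moved. The work goes in short steps, Python scripts to look and compute and a tool call to move; the robot and the scene stay as the last step left them, time stands still between calls to the robot, and variables do not carry over. Pictures are saved under pics/ and viewed, at most 10 in all, crops included, and the job is handed in when it is done.

Besides the shell and the picture viewer there is one more tool, called after "Emit:" by a JSON object that holds its "name" and its "arguments". move_arm: Moves the arm, as the interface text tells. Its arguments: {"type":"object","properties":{"increments":{"type":"array"},"grip":{"type":"number"},"force":{"type":"number"}},"required":["increments"]}

```bash
mkdir -p pics
cat > h.py <<'E'
import numpy as np, cv2
from scipy.spatial.transform import Rotation as R
from station import telemetry, cams, hand_in, nets
def att(a):
    a=np.array(a,float)
    return a if a.shape==(3,3) else (R.from_euler('xyz',a).as_matrix() if a.size==3 else R.from_quat(a).as_matrix())
def pose(o=None):
    o=o or telemetry.get_obs(); T=np.eye(4); T[:3,:3]=att(o['eef_rot']); T[:3,3]=o['ee_pos']; return T
def ray(cam,px,Tt=None):
    m=cams.camera_model(cam); K=np.array(m['intrinsics'])
    u=(px[0]-K[0,2])/K[0,0]; v=(px[1]-K[1,2])/K[1,1]
    if cam=='wrist':
        r=np.hypot(u,v); s=np.sin(r)/r if r>1e-9 else 1
        d=np.array([u*s,-v*s,-np.cos(r)]); T=(pose() if Tt is None else Tt)@np.array(m['T_tool_cam'])
        return T[:3,3],T[:3,:3]@d
    d=np.array([u,-v,-1]); A=att(m['attitude']); return np.array(m['xyz']),A@d/np.linalg.norm(d)
def atz(cam,px,z,Tt=None):
    p,d=ray(cam,px,Tt); return p+d*(z-p[2])/d[2]
def proj(cam,P,Tt=None):
    m=cams.camera_model(cam); K=np.array(m['intrinsics'])
    if cam=='wrist': T=(pose() if Tt is None else Tt)@np.array(m['T_tool_cam'])
    else: T=np.eye(4); T[:3,:3]=att(m['attitude']); T[:3,3]=m['xyz']
    q=T[:3,:3].T@(np.array(P)-T[:3,3]); x,y,z=q[0],-q[1],-q[2]
    if cam=='wrist': h=np.hypot(x,y); a=np.arctan2(h,z)/h; x,y=x*a,y*a
    else: x,y=x/z,y/z
    return np.array([K[0,0]*x+K[0,2],K[1,1]*y+K[1,2]])
def meet(*rays):
    A=np.zeros((3,3)); b=np.zeros(3)
    for p,d in rays: M=np.eye(3)-np.outer(d,d); A+=M; b+=M@p
    X=np.linalg.solve(A,b); return X,[np.linalg.norm((np.eye(3)-np.outer(d,d))@(X-p)) for p,d in rays]
E
python3 - <<'E'
from h import *
o=telemetry.get_obs(); print(o['eef_rot'],o['time_s'])
ims=[]
for c in('scene','top'):
    im=cams.camera(c); cv2.imwrite(f'pics/{c}0.png',im); m=cams.camera_model(c); print(c,m)
    for q in('vac','comb_tool','comb_eye','grab_bar','hatch_hinge','tool_stand','hook_seat','hook_tip'):
        print(c,q,[(np.round(d['centre']).tolist(),round(d['conf'],2)) for d in nets.mark_of(c,q)][:4])
print(cams.camera_model('wrist'))
E
```

```text
[-3.14046501e+00 -6.04415495e-05  4.28794561e-01] 0.0
scene {'intrinsics': array([[422.70461485,   0.        , 315.85049171],
       [  0.        , 422.70461485, 201.52142004],
       [  0.        ,   0.        ,   1.        ]]), 'xyz': array([1.84608654, 0.12254615, 1.03948358]), 'attitude': array([ 0.97028685, -0.02297179,  1.6902955 ])}
scene vac [([258.0, 239.0], 0.69), ([275.0, 208.0], 0.65)]
scene comb_tool [([254.0, 214.0], 0.71), ([291.0, 200.0], 0.64), ([219.0, 193.0], 0.51), ([453.0, 233.0], 0.29)]
scene comb_eye [([207.0, 187.0], 0.64), ([305.0, 194.0], 0.53), ([277.0, 210.0], 0.49)]
scene grab_bar [([271.0, 194.0], 0.93)]
scene hatch_hinge [([253.0, 230.0], 0.65)]
scene tool_stand [([368.0, 244.0], 0.71), ([326.0, 214.0], 0.21)]
scene hook_seat [([379.0, 199.0], 0.7), ([375.0, 188.0], 0.43)]
scene hook_tip [([377.0, 189.0], 0.73)]
top {'intrinsics': array([[498.18435442,   0.        , 320.32609165],
       [  0.        , 498.18435442, 203.30039945],
       [  0.        ,   0.        ,   1.        ]]), 'xyz': array([ 0.42644123, -0.01855997,  1.63602908]), 'attitude': arra
[... 316 characters left out ...]
ch_hinge [([393.0, 179.0], 0.77), ([395.0, 200.0], 0.38)]
top tool_stand [([265.0, 198.0], 0.68)]
top hook_seat [([250.0, 215.0], 0.82)]
top hook_tip [([244.0, 218.0], 0.88)]
{'intrinsics': array([[309.70691629,   0.        , 317.36218251],
       [  0.        , 309.70691629, 202.72551334],
       [  0.        ,   0.        ,   1.        ]]), 'T_tool_cam': array([[ 6.48129959e-04,  9.65121223e-01,  2.61802606e-01,
         7.57674856e-02],
       [ 9.99999527e-01, -8.15227125e-04,  5.29648461e-04,
         7.60896047e-04],
       [ 7.24603556e-04,  2.61802139e-01, -9.65121295e-01,
        -1.79035686e-01],
       [ 0.00000000e+00,  0.00000000e+00,  0.00000000e+00,
         1.00000000e+00]])}
```

View pics/scene0.png

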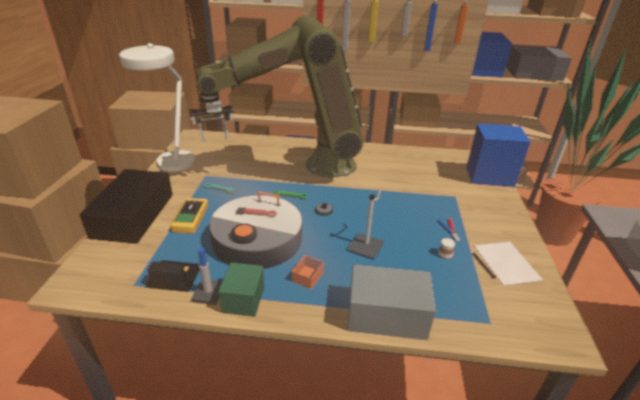

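View pics/top0.png

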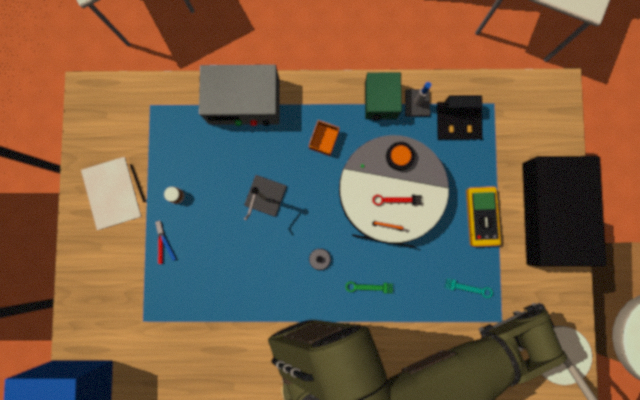

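The scene and top pictures show three comb shapes. In the top view they are red at (397,200) lying on the white hatch, green at (371,287) and turquoise at (469,288) on the mat. Only the red one on the hatch fits. The hook points to the lower left of its post, with the tip near (244,218). I'll confirm this in a crop and compute positions.

Run:
```python
from h import *
im=cv2.imread('pics/top0.png')[120:270,220:460]; cv2.imwrite('pics/crop1.png',cv2.resize(im,None,fx=3.3,fy=3.3,interpolation=cv2.INTER_CUBIC))
P=lambda n,X:print(n,np.round(X,4).tolist())
P('seat',atz('top',(250,215),.175));P('tip',atz('top',(244,218),.205));P('tip2',meet(ray('top',(244,218)),ray('scene',(377,189)))[0])
P('seat2',meet(ray('top',(250,215)),ray('scene',(379,199)))[0])
P('base',atz('top',(266,196),.007))
P('eye',atz('top',(377,198.5),.101)); P('eyeR',atz('top',(378,200),.101));P('headend',atz('top',(422,200),.101))
P('bar',atz('top',(389,227),.131)); P('bar2',meet(ray('top',(389,227)),ray('scene',(271,194)))[0])
P('hinge',atz('top',(393,179),.085)); P('turret',atz('top',(401,156),.119))
P('vac',atz('top',(388,192),0))
```

```text
seat [0.5345, 0.2056, 0.175]
tip [0.5236, 0.2182, 0.205]
tip2 [0.5234, 0.213, 0.2089]
seat2 [0.5346, 0.213, 0.1713]
base [0.6096, 0.1794, 0.007]
eye [0.5906, -0.176, 0.101]
eyeR [0.5859, -0.1791, 0.101]
headend [0.5857, -0.3149, 0.101]
bar [0.5009, -0.2081, 0.131]
bar2 [0.4999, -0.2012, 0.1302]
hinge [0.6538, -0.2285, 0.085]
turret [0.7203, -0.2496, 0.119]
vac [0.6229, -0.2229, 0.0]
```

View pics/crop1.png

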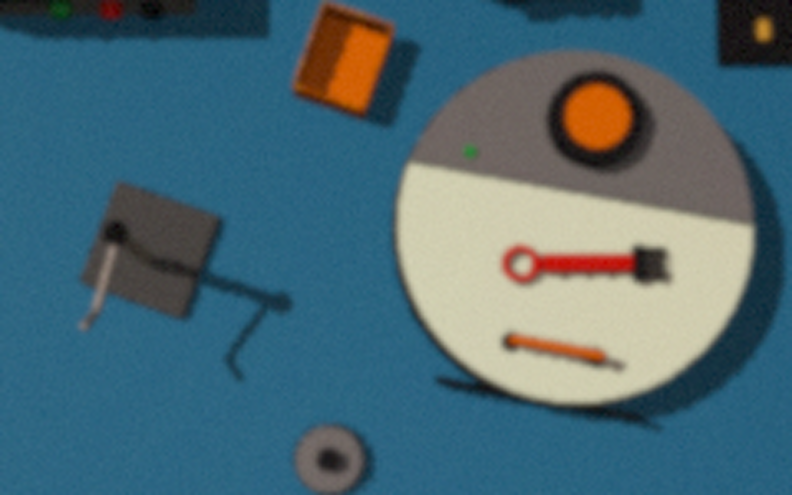

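The crop confirms it: the red ring, handle and black head at crop (522-665,264) lie between the orange bar (555,348) and the hinge edge. The hook points down-left from the ball (115,232) to its tip at (85,325). I'll move above the comb.

Emit:
{"name": "move_arm", "arguments": {"increments": [[0, 0, -0.01, -0.163], [0, 0, -0.01, -0.163], [0, 0, -0.01, -0.163], [0, 0, -0.01, -0.163], [0, 0, -0.01, -0.163], [0, 0, 0, -0.163], [0, 0, 0, -0.163], [0.037, 0.051, 0, 0], [0.037, 0.051, 0, 0], [0.037, 0.051, 0, 0], [0.037, 0.051, 0, 0], [0.037, 0.051, 0, 0], [0.037, 0.051, 0, 0], [0.037, 0.051, 0, 0], [0, 0, 0, 0], [0, 0, 0, 0]], "grip": 0.6}}

```text
time_s: 2.9
ee_pos: [0.5827, -0.2439, 0.2552]
eef_rot: [-3.141, 0.0, 1.57]
force: [-0.1, -0.4, 1.1]
grip_width: 0.0563
grip_force: 0.0
```

```bash
cat > w.py <<'E'
from h import *
import sys
def look(name,qs):
    o=telemetry.get_obs(); T=pose(o); im=cams.camera('wrist'); cv2.imwrite(f'pics/{name}.png',im)
    print('t',round(o['time_s'],2),'tcp',np.round(o['ee_pos'],4),'rpy',np.round(o['eef_rot'],3),'w',round(o['grip_width'],4),'F',np.round(o['force'],1))
    for q,z in qs:
        for d in nets.mark_of('wrist',q)[:2]: print(q,np.round(d['centre'],1),round(d['conf'],2),np.round(atz('wrist',d['centre'],z,T),4))
    return T
E
python3 - <<'E'
from w import *
look('w1',[('comb_tool',.091),('comb_eye',.101),('grab_bar',.131),('hatch_hinge',.085)])
E
```

```text
t 2.9 tcp [ 0.5827 -0.2439  0.2552] rpy [-3.141  0.     1.57 ] w 0.0563 F [-0.1 -0.4  1.1]
comb_tool [318.2 186.2] 0.66 [ 0.5836 -0.2421  0.091 ]
comb_tool [143.1 119.7] 0.66 [ 0.3696 -0.1564  0.091 ]
comb_eye [321.3 124.4] 0.96 [ 0.5868 -0.1724  0.101 ]
comb_eye [140.2  84.3] 0.69 [ 0.3726 -0.1133  0.101 ]
grab_bar [238.4 159.2] 0.56 [ 0.5033 -0.2054  0.131 ]
hatch_hinge [378.2 179. ] 0.76 [ 0.6533 -0.2346  0.085 ]
```

View pics/w1.png

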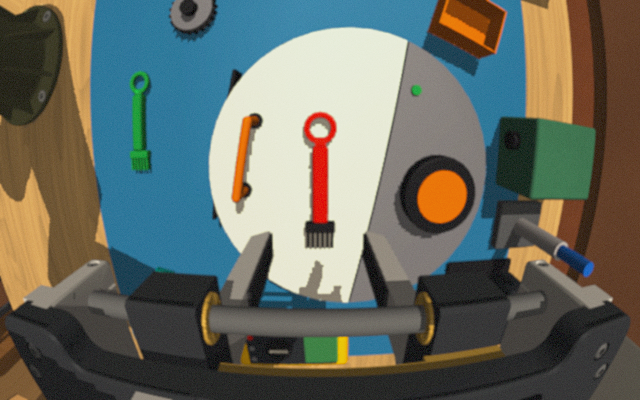

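The wrist view shows the red eye at (320,128) and the handle at (319,185), squarely between the fingers. The bar is at (243,160), clear of them. I'll descend, grip and lift a little.

Emit:
{"name": "move_arm", "arguments": {"increments": [[0.003, 0.002, 0.03, 0], [0, 0, 0.04, 0], [0, 0, 0.04, 0], [0, 0, 0.03, 0], [0, 0, 0.015, 0], [0, 0, 0.005, 0], [0, 0, 0, 0]]}}

```text
time_s: 4.03
ee_pos: [0.5854, -0.2409, 0.0963]
eef_rot: [3.141, 0.001, 1.57]
force: [0.7, -0.3, -0.0]
grip_width: 0.0567
grip_force: 0.0
```

Emit:
{"name": "move_arm", "arguments": {"increments": [[0, 0, 0, 0], [0, 0, 0, 0], [0, 0, 0, 0], [0, 0, 0, 0], [0, 0, 0, 0], [0, 0, -0.01, 0], [0, 0, -0.03, 0], [0, 0, -0.04, 0], [0, 0, -0.05, 0], [0, 0, -0.04, 0], [0, 0, 0, 0]], "grip": 0, "force": 25}}

```text
time_s: 5.4
ee_pos: [0.5858, -0.241, 0.2695]
eef_rot: [3.136, 0.003, 1.57]
force: [-0.8, 0.7, -1.7]
grip_width: 0.0175
grip_force: 25.0
```

Run:
```python
from w import *
T=look('w2',[('comb_eye',.269)])
```

```text
t 5.4 tcp [ 0.5858 -0.241   0.2695] rpy [3.136e+00 3.000e-03 1.570e+00] w 0.0175 F [-0.8  0.7 -1.7]
comb_eye [142.3  85.2] 0.91 [ 0.4749 -0.1369  0.269 ]
comb_eye [169.6 325.8] 0.7 [ 0.4694 -0.3146  0.269 ]
```

Emit:
{"name": "move_arm", "arguments": {"increments": [[0, -0.02, -0.02, 0], [0.04, -0.02, -0.01, 0], [0.05, -0.02, 0, 0], [0.05, -0.02, 0, 0], [0.05, -0.02, 0, 0], [0.05, -0.02, 0, 0], [0.05, -0.02, 0, 0], [0.05, -0.02, 0, 0], [0.05, -0.016, 0, 0], [0.05, 0, 0, 0], [0.05, 0, 0, 0], [0, 0, 0, 0]]}}

```text
time_s: 7.0
ee_pos: [0.4086, 0.2516, 0.2936]
eef_rot: [-3.139, 0.001, 1.573]
force: [-0.2, -0.8, -1.7]
grip_width: 0.0176
grip_force: 25.0
```

Emit:
{"name": "move_arm", "arguments": {"increments": [[0, 0, 0, 0.165], [0, 0, 0, 0.165], [0, 0, 0, 0.165], [0, 0, 0, 0.165], [0, 0, 0, 0.165], [0, 0, 0, 0.165], [0, 0, 0, 0.165], [0, 0, 0, 0.165], [0, 0, 0, 0.165], [0, 0, 0, 0.165], [0, 0, 0, 0.165], [0, 0, 0, 0], [0, 0, 0, 0]]}}

```text
time_s: 8.62
ee_pos: [0.4095, 0.249, 0.295]
eef_rot: [3.141, 0.001, -0.242]
force: [0.3, -1.0, -1.3]
grip_width: 0.0177
grip_force: 25.0
```

Run:
```python
from w import *
T=look('w3',[('comb_eye',.305),('hook_tip',.205),('hook_seat',.175),('tool_stand',0)])
print(telemetry.get_obs()['qpos'])
print('pred tip px',proj('wrist',(.5236,.2155,.205),T),'eye px',proj('wrist',(T@[.064,0,-.007,1])[:3],T))
```

```text
t 8.62 tcp [0.4095 0.249  0.295 ] rpy [ 3.141e+00  1.000e-03 -2.420e-01] w 0.0177 F [ 0.3 -1.  -1.3]
comb_eye [516.3 183.5] 0.55 [0.4206 0.113  0.305 ]
hook_tip [323.3  76. ] 0.74 [0.52   0.2159 0.205 ]
hook_seat [325.   66.3] 0.72 [0.533  0.2104 0.175 ]
tool_stand [325.8  39.6] 0.95 [0.6034 0.1874 0.    ]
[4.70702772e-01 8.40236735e-02 1.56983247e+00 2.67658585e-05
 1.48787507e+00 2.28567558e+00]
pred tip px [322.70652129  71.96797776] eye px [316.08238592 142.67507507]
```

View pics/w3.png

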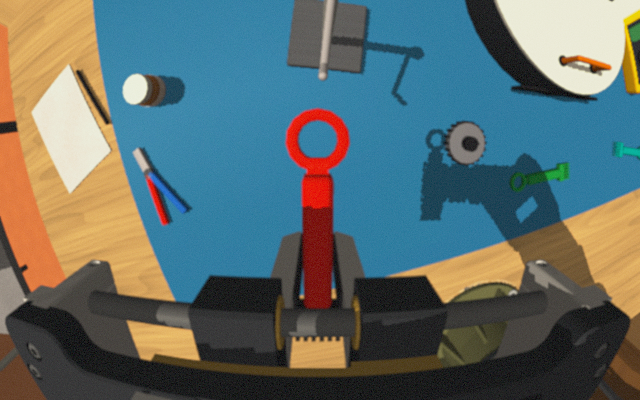

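The wrist view shows the held eye at (317,141) and the hook tip at (323,76) on the wire running up to the post. Heights and predicted pixels agree. I'll bring the eye over the tip.

Emit:
{"name": "move_arm", "arguments": {"increments": [[0.012, 0.0015, 0.015, 0], [0.014, 0.0015, 0.017, 0], [0.014, 0.0015, 0.018, 0], [0.012, 0.001, 0.017, 0], [0, 0, 0, 0], [0, 0, 0, 0]]}}

```text
time_s: 9.62
ee_pos: [0.4587, 0.2317, 0.2288]
eef_rot: [-3.141, -0.0, -0.245]
force: [0.4, 0.7, -1.2]
grip_width: 0.0174
grip_force: 25.0
```

Run:
```python
from w import *
T=look('w4',[('comb_eye',.235),('hook_tip',.205),('hook_seat',.175)])
e=T[:3,3]
print('eye',(T@[.064,0,-.007,1])[:3],'px eye',proj('wrist',(T@[.064,0,-.007,1])[:3],T),'px tip',proj('wrist',(.521,.2158,.209),T))
im=cv2.imread('pics/w4.png')[60:240,220:420]; cv2.imwrite('pics/w4c.png',cv2.resize(im,None,fx=3.3,fy=3.3,interpolation=cv2.INTER_CUBIC))
```

```text
t 9.62 tcp [0.4587 0.2317 0.2288] rpy [-3.141 -0.    -0.245] w 0.0174 F [ 0.4  0.7 -1.2]
comb_eye [535.3 222.6] 0.9 [0.4352 0.0766 0.235 ]
hook_tip [314.  139.9] 0.84 [0.5208 0.2177 0.205 ]
hook_tip [135.4 220. ] 0.4 [0.5    0.3678 0.205 ]
hook_seat [318.5 118.7] 0.98 [0.5338 0.2114 0.175 ]
eye [0.52080995 0.21616436 0.23585772] px eye [316.08250014 142.67536768] px tip [316.77773528 139.28565939]
```

View pics/w4c.png

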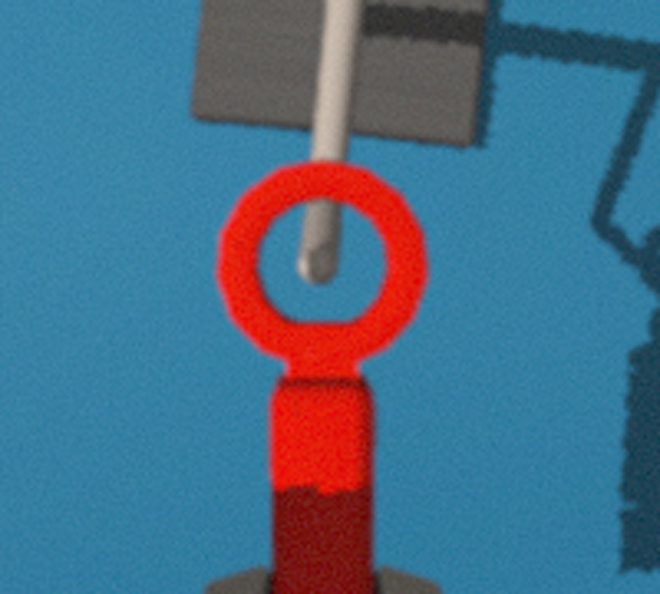

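The tip at crop (318,265) is centred in the ring at (322,262). I'll lower over it, easing toward the post.

Emit:
{"name": "move_arm", "arguments": {"increments": [[0, 0, 0.01, 0], [0, -0.001, 0.01, 0], [0.001, 0, 0.01, 0], [0.002, 0, 0.01, 0], [0.001, 0, 0.007, 0], [0, 0, 0, 0], [0, 0, 0, 0]]}}

```text
time_s: 10.7
ee_pos: [0.4629, 0.2316, 0.1817]
eef_rot: [-3.141, -0.0, -0.245]
force: [-0.5, -0.5, -0.5]
grip_width: 0.0174
grip_force: 25.0
```

Run:
```python
from w import *
T=look('w5',[('hook_tip',.205)])
im=cv2.imread('pics/w5.png')[60:240,220:420]; cv2.imwrite('pics/w5c.png',cv2.resize(im,None,fx=3.3,fy=3.3,interpolation=cv2.INTER_CUBIC))
```

```text
t 10.7 tcp [0.4629 0.2316 0.1817] rpy [-3.141 -0.    -0.245] w 0.0174 F [-0.5 -0.5 -0.5]
hook_tip [317.4 154.7] 0.68 [0.52   0.2165 0.205 ]
```

View pics/w5c.png

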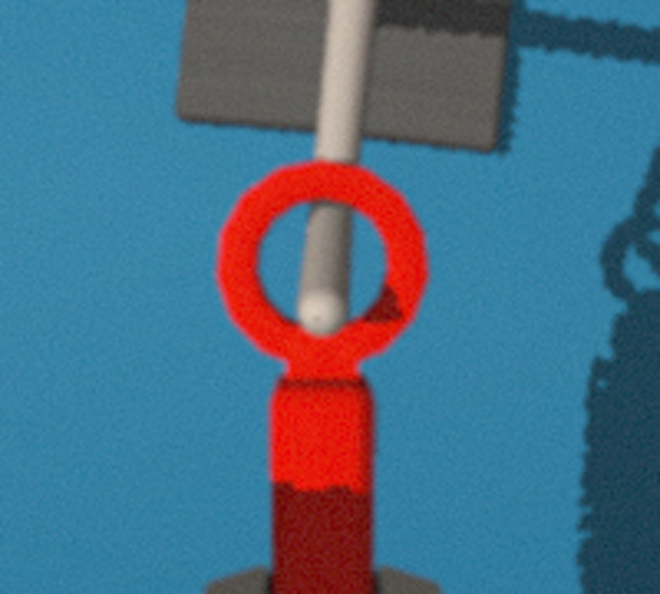

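The tip at crop (320,310) now stands above the ring and covers its rim, so the ring is threaded, with no contact force. I'll release it.

Emit:
{"name": "move_arm", "arguments": {"increments": [[0, 0, 0, 0], [0, 0, 0, 0], [0, 0, 0, 0], [0, 0, 0, 0], [0, 0, 0, 0], [0, 0, 0, 0], [0, 0, -0.03, 0], [0, 0, -0.04, 0], [-0.02, 0, -0.04, 0], [-0.03, 0, -0.01, 0], [0, 0, 0, 0], [0, 0, 0, 0], [0, 0, 0, 0], [0, 0, 0, 0], [0, 0, 0, 0], [0, 0, 0, 0]], "grip": 0.6}}

```text
time_s: 12.8
ee_pos: [0.4144, 0.2437, 0.3014]
eef_rot: [3.142, 0.0, -0.245]
force: [0.2, -0.1, -0.2]
grip_width: 0.0564
grip_force: 0.0
```

Run:
```python
from w import *
look('w6',[('comb_eye',.165),('comb_tool',.105),('hook_tip',.205)])
a=cv2.imread('pics/w6.png')[0:200,200:440]
s=cams.camera('scene')
for q in('comb_eye','hook_seat'): print(q,[(d['centre'],d['conf']) for d in nets.mark_of('scene',q)])
s=s[150:280,310:466]
cv2.imwrite('pics/c6.png',np.hstack([cv2.resize(a,(390,325)),cv2.resize(s,(390,325),interpolation=cv2.INTER_CUBIC)]))
```

```text
t 12.8 tcp [0.4144 0.2437 0.3014] rpy [ 3.142  0.    -0.245] w 0.0564 F [ 0.2 -0.1 -0.2]
comb_eye [514.5 188.9] 0.94 [0.3642 0.0099 0.165 ]
comb_eye [316.8  64.8] 0.63 [0.544  0.2112 0.165 ]
comb_tool [534.1 177.5] 0.84 [ 0.3493 -0.0703  0.105 ]
comb_tool [315.7  69.3] 0.7 [0.5495 0.2113 0.105 ]
hook_tip [317.4  84.4] 0.55 [0.5195 0.2167 0.205 ]
hook_tip [458.5 145. ] 0.28 [0.4383 0.0986 0.205 ]
comb_eye [([306.9, 192.6], 0.69), ([377.4, 197.9], 0.61), ([204.6, 184.8], 0.48), ([446.0, 254.0], 0.45)]
hook_seat [([380.3, 199.8], 0.58), ([375.8, 190.3], 0.3)]
```

View pics/c6.png

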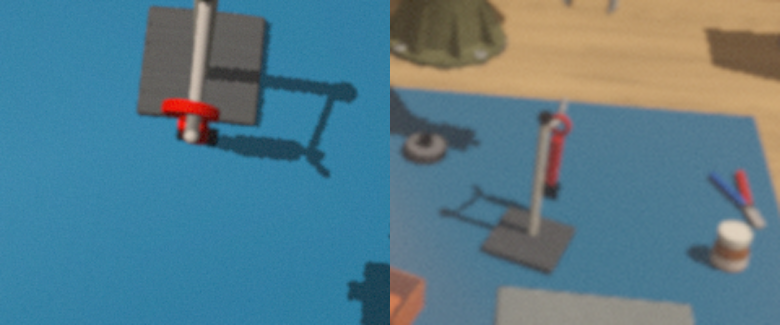

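The left crop shows the ring around the wire just behind the tip at (190,110). In the right crop the comb hangs straight down from the hook at (557,125-190). The comb is hung, so I'll go above the grab bar.

Emit:
{"name": "move_arm", "arguments": {"increments": [[0, 0, 0, -0.164], [0, 0, 0, -0.164], [0, 0, 0, -0.164], [0, 0, 0, -0.164], [0, 0, 0, -0.164], [0, 0, 0, -0.164], [0, 0, 0, -0.164], [0, 0, 0, -0.164], [0, 0, 0, -0.164], [0, 0, 0, -0.164]]}}

```text
time_s: 14.4
ee_pos: [0.4143, 0.2437, 0.3015]
eef_rot: [3.142, -0.0, 1.4]
force: [0.7, -0.5, 0.7]
grip_width: 0.0562
grip_force: 0.0
```

Emit:
{"name": "move_arm", "arguments": {"increments": [[-0.047, 0.018, 0, 0], [-0.047, 0.018, 0, 0], [-0.047, 0.018, 0, 0], [-0.047, 0.018, 0, 0], [-0.047, 0.018, 0, 0], [-0.047, 0.018, 0, 0], [-0.047, 0.018, 0.015, 0], [-0.047, 0.018, 0.02, 0], [-0.047, 0.018, 0.015, 0], [0, 0, 0, 0], [0, 0, 0, 0]]}}

```text
time_s: 15.78
ee_pos: [0.4997, -0.2007, 0.2517]
eef_rot: [3.141, -0.0, 1.395]
force: [0.1, 0.1, 0.7]
grip_width: 0.0564
grip_force: 0.0
```

Run:
```python
from w import *
T=look('w7',[('grab_bar',.131),('hatch_hinge',.085)])
im=cv2.imread('pics/w7.png'); h=cv2.cvtColor(im,cv2.COLOR_BGR2HSV)
m=cv2.inRange(h,(6,150,120),(18,255,255)); n,l,s,c=cv2.connectedComponentsWithStats(m)
for i in range(1,n):
    if s[i,4]>80:
        r=cv2.minAreaRect(np.argwhere(l==i)[:,::-1].astype(np.float32)); b=cv2.boxPoints(r)
        e=[(b[0]+b[1])/2,(b[2]+b[3])/2] if np.linalg.norm(b[0]-b[1])<np.linalg.norm(b[1]-b[2]) else [(b[1]+b[2])/2,(b[3]+b[0])/2]
        print(s[i],[np.round(atz('wrist',p,.131,T),4) for p in e])
print(T[:3,:2])
```

```text
t 15.78 tcp [ 0.4997 -0.2007  0.2517] rpy [ 3.141 -0.     1.395] w 0.0564 F [0.1 0.1 0.7]
grab_bar [323.4 198.7] 0.83 [ 0.5055 -0.2034  0.131 ]
hatch_hinge [446.  193.8] 0.87 [ 0.6529 -0.235   0.085 ]
[ 472    0   56   52 1262] [array([ 0.6939, -0.0411,  0.131 ]), array([ 0.7704, -0.0429,  0.131 ])]
[319 153  11  90 767] [array([ 0.5143, -0.1585,  0.131 ]), array([ 0.4973, -0.2494,  0.131 ])]
[ 486  176   41   50 1590] [array([ 0.7125, -0.2128,  0.131 ]), array([ 0.7126, -0.272 ,  0.131 ])]
[[ 1.75223426e-01  9.84528684e-01]
 [ 9.84528681e-01 -1.75223446e-01]
 [ 1.64304999e-04  1.16961136e-04]]
```

View pics/w7.png

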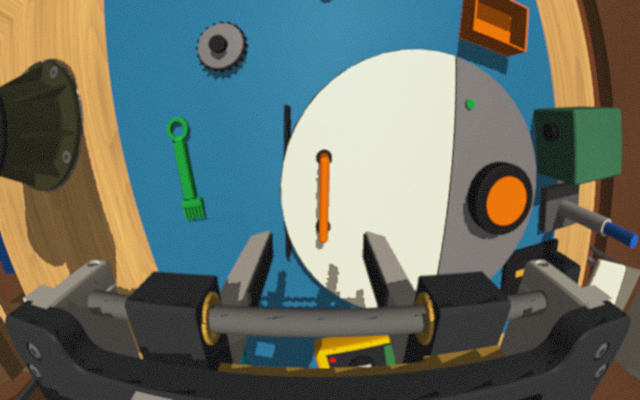

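The bar at (323,198) is aligned with the finger gap and 6 mm off centre. I'll correct that, descend and grip.

Emit:
{"name": "move_arm", "arguments": {"increments": [[-0.002, 0.006, 0.02, 0], [0, 0, 0.04, 0], [0, 0, 0.04, 0], [0, 0, 0.025, 0], [0, 0, 0.015, 0], [0, 0, 0, 0]]}}

```text
time_s: 16.68
ee_pos: [0.5053, -0.2037, 0.1114]
eef_rot: [-3.141, -0.0, 1.395]
force: [0.6, -0.1, 0.7]
grip_width: 0.0563
grip_force: 0.0
```

Emit:
{"name": "move_arm", "arguments": {"increments": [[0, 0, 0, 0], [0, 0, 0, 0], [0, 0, 0, 0], [0, 0, 0, 0], [0, 0, 0, 0], [0, 0, 0, 0]], "grip": 0, "force": 30}}

```text
time_s: 17.42
ee_pos: [0.5055, -0.2042, 0.1115]
eef_rot: [3.141, 0.0, 1.395]
force: [3.9, -0.7, -0.9]
grip_width: 0.0088
grip_force: 30.0
```

Emit:
{"name": "move_arm", "arguments": {"increments": [[0, 0.0046, -0.0129, 0], [0, 0.0057, -0.0125, 0], [0, 0.0067, -0.0119, 0], [0, 0.0078, -0.0112, 0], [0, 0.0087, -0.0106, 0], [0, 0, 0, 0]]}}

```text
time_s: 18.18
ee_pos: [0.538, -0.2104, 0.1721]
eef_rot: [-3.14, 0.001, 1.395]
force: [-13.3, -0.5, 6.8]
grip_width: 0.0094
grip_force: 30.0
```

Force is mostly radial outward (about 14 N), so I'm slightly inside the arc. I'll ease outward while finishing the lift.

Emit:
{"name": "move_arm", "arguments": {"increments": [[0, 0.0086, -0.0107, 0], [0, 0.0099, -0.0094, 0], [0, 0.0107, -0.0085, 0], [0, 0.0113, -0.0074, 0], [0, 0.0118, -0.0064, 0], [0, 0, 0, 0], [0, 0, 0, 0], [0, 0, 0, 0]]}}

```text
time_s: 19.18
ee_pos: [0.5895, -0.2201, 0.213]
eef_rot: [-3.141, 0.001, 1.394]
force: [-2.9, -6.4, -5.2]
grip_width: 0.0088
grip_force: 30.0
```

Run:
```python
from w import *
o=telemetry.get_obs(); T=pose(o); print(np.round(o['ee_pos'],4),o['force'],o['grip_width'],o['grip_force'])
B=(T@[0,0,-.019,1])[:3]
vx=np.array([np.cos(-.18),np.sin(-.18),0])
for H in((.653,-.235,.085),(.5055+.15*vx[0],-.204+.15*vx[1],.085)):
    d=B-np.array(H); x,z=d@vx,d[2]; print('r',np.hypot(x,z),'angle',np.arctan2(z,-x)-np.arctan2(46,150))
im=cams.camera('wrist'); s=cams.camera('scene')
print([(d['centre'],d['conf']) for d in nets.mark_of('scene','grab_bar')],proj('scene',B))
print([(d['centre'],d['conf']) for d in nets.mark_of('scene','comb_eye')])
s=s[140:280,190:430]
cv2.imwrite('pics/c8.png',np.vstack([cv2.resize(im,(480,300)),cv2.resize(s,(480,280),interpolation=cv2.INTER_CUBIC)]))
```

```text
[ 0.5895 -0.2201  0.213 ] [-2.8909932  -6.40505889 -5.15494247] 0.00877914503821163 29.96534675359726
r 0.1607448398932411 angle 0.856065771332028
r 0.16047580327810665 angle 0.8598649279006721
[([254.6, 182.0], 0.62), ([253.2, 228.5], 0.32)] [257.63752037 183.24035116]
[([376.0, 199.5], 0.67), ([305.1, 195.3], 0.57), ([206.9, 186.3], 0.55)]
```

View pics/c8.png

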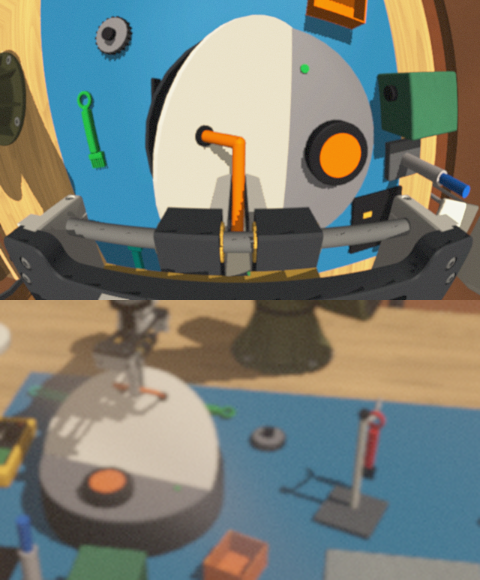

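The wrist picture shows the bar clamped between the fingers at (238,190), with the hatch tilted. The scene crop shows the hatch standing open and the comb hanging at (373,430). The angle works out at 0.86 rad, within the band, so I'll settle and hand in.

Emit:
{"name": "move_arm", "arguments": {"increments": [[0, 0, 0, 0], [0, 0, 0, 0], [0, 0, 0, 0], [0, 0, 0, 0]]}}

```text
time_s: 19.88
ee_pos: [0.5895, -0.2201, 0.2129]
eef_rot: [-3.141, 0.001, 1.394]
force: [-1.6, -7.0, -4.4]
grip_width: 0.009
grip_force: 30.0
```

```bash
python3 -c "
from station import hand_in
print(hand_in())"
```

```text
the job is handed in; nothing more can be done
None
```

The job is handed in, though `hand_in()` returned no verdict: the red comb hangs by its eye on the hook, and the gripper holds the hatch open at about 0.86 rad (49°, computed from the gripper position).

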